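# Open the locked ring showcase with its barrel key and put the key away

### The job

Take the red-capped key out of the wooden key block, fit it fully home in the round lock of the little ring showcase and turn it clockwise until the glass lid springs ajar. Then turn the key back to the one place where it comes out, draw it out and stand it, fully home, in the same pocket of the key block that it came from. Feel for the notch and the stops and never force the key; leave the grey key and the other goods alone.

Things in the scene. Friction and masses are not known exactly. Their poses are not given: they have to be found in the camera images.
- key_grip (a point): Middle of the red cap of the loose barrel key (about 35 g), which stands upright. Cap: 28 (x) x 10 (y) x 38 (z) mm; pinch it across y. Below: 6 mm-radius stem, collar, then a tube of diameter 10 with a rounded end; the tube's tip is 51 mm below this point. z is up along the key; +x is the side where the key's nib sticks out.
- key_collar (a point): Centre of the underside of the red key's collar (diameter 18, 4 mm thick), 31 mm below the cap's middle, 20 mm above the tip; same axes. The collar sits on the lock's face, or on the block's top, when the key is fully home. The nib, a 4 x 4 mm block, reaches 9.6 mm out from the key's axis along +x; its middle is 8 mm below the collar.
- lock_mouth (a point): Centre of the lock's brass face, 75 mm above the surface, in the wooden ledge at the showcase's front (-x); axes as the showcase's. z is the lock's axis. Bore: diameter 11. Notch for the nib: 5.2 mm wide, in the bore's rim, red mark beside it; barrel sits twisted, so notch may point up to 0.7 rad to either side of this +x. Nib off the notch: collar stops 10 mm above the face.
- case: Ring showcase of dark wood, 131 (x) x 146 (y) x 72 mm, fixed; origin: centre of its underside. The key goes down 20 mm; it then turns clockwise (from above), 2.0 rad to a stop, against a spring and friction of at most 0.06 N m; it has 0.2 rad of play to either side of home; turned, it cannot be drawn. Hard stops at both ends. About 20 N of push or pull, or 0.13 N m, harms the lock.
- lid (a joint): Glass lid behind the lock, hinged on the showcase's far (+x) edge: 0 shut, positive open (rad). The key turns a cam off the lid: once the nib points 1.0 to 1.4 rad clockwise of the showcase's +x the lid springs to about 0.27 rad (its front edge, 21 mm behind the lock's axis, rises about 22 mm) and stays there on its spring; the key may then be turned back.
- key_block: Light wood key block, 112 (x) x 50 (y) x 75 mm, fixed; origin at the centre of its underside. Two pockets for keys at x = -26 and +26 mm, 27 mm deep, each 14 mm wide (y) and open from 7 mm before to 12 mm beyond the key's axis (x), so that the nib points to the block's +x (about world +y). Which pocket holds the red key varies. Goods between the block and the showcase stand up to 300 mm tall.
- grey_key_grip (a point): Middle of the cap of a second key of the same shape with a grey cap, standing in the block's other pocket. Not to be moved.
- soap_mid (a point): Loose cream-pink soap box lying flat on the surface, 56 x 78 x 26 mm, its middle. Bystander.
- tin_mid (a point): Loose flowered round tin, diameter 74, height 32 mm, its middle. Bystander.
- carton_mid (a point): Loose violet carton standing upright, 40 x 46 x 105 mm, its middle. Bystander.

How it is judged:
By the outcome, as a careful person would: the job done as asked, in the order asked, and still so for the second after the job is handed in, with the robot touching nothing.
It also fails if it takes over 72 s, if anything falls off the work surface, if the arm or the gripper's body presses on something with over 40 N, if the wrist force passes 120 N, or if a joint passes its speed limit or range.

### The arm

A 6-joint arm with a two-finger parallel gripper is mounted at the origin on a cart in front of the work surface, level with it; the furniture and walls round the work are solid. World frame = base frame: x ahead of the robot, y to its left, z up, the work surface at z = 0. Lengths are in m, angles in rad, forces in N, time in s.
With the tool pointing down it reaches from about 0.3 to 0.875 m from the base axis. Payload 6.4 kg.
Tool frame: the origin (TCP) lies on the centre line of the jaws, within the pads' length; the fingertips stand 8 mm ahead of it and the grasp point (between the pads) lies 11 mm behind it; z points along the fingers, y is the line along which they close (so a half turn about z gives the same grasp; the last joint's range is limited). The gripper opens to 85 mm and grips with 20 to 120 N. Pads are 22 mm wide; open, the fingers measure 114 mm over their backs; the gripper's body (76 mm by 85 mm) begins 54 mm behind the grasp point. The pads swing forward as they close: fully open they stand 13 mm farther back than shut.
Start: joints at [-1.381, 0.181, 1.607, -0, 1.354, -0.206], TCP at [0.222, -0.531, 0.239] pointing down, gripper open.
Joint ranges: [-2.99, 2.99], [-0.89, 2.07], [0.3, 2.58], [-1.14, 4.28], [0, 2.63], [-3.12, 3.12]. Speed limits (rad/s): [2.57, 2.57, 3.01, 3.14, 3.14, 3.14].

### API

Orientations are given as a unit quaternion [w, x, y, z].
In Python, from workcell import bot gives the robot as it stands.
- The arm moves only by the tool jog_arm, never from a script. Its argument "moves" is a list of rows, each a list of 7 numbers: the shift along the world's x, y, z in m, then the turn, a rotation vector about the world's x, y, z in rad, then the finger opening in m, from 0 to 0.0854. In form: [[dx, dy, dz, wx, wy, wz, gripper], ...]. A call has exactly 8 rows; each row is the pose to reach, as a shift and turn from the pose commanded when the call began; what a row does not reach only later rows make up. A row lasts 1/10 s, in which the tool goes at most 50 mm and 8.59 degrees, less where a joint would pass 70% of its speed; a pose out of reach is approached as far as the arm can. A call with a gripper value outside its range is refused whole. The fingers move at their own pace and stop on an object; "newtons" is the grip in N (left out, the last holds). Time passes only in rows, so rows that repeat a pose let the fingers close, or fill a call up. It gives the time, the measured TCP pose, the force, the opening and the grip force at its end, in the units of the state.
- bot.read_state(): the state, without advancing time (a new reading comes with each control period).
- bot.snapshot(name): name is "scene" or "side" or "wrist"; returns (picture, depth): 420x560x3 uint8, red, green, blue; 420x560 float32, m along the optical axis (not along the pixel's ray), 0 where there is no reading.
- bot.camera_info(name): a dict with "mtx" (3x3 intrinsics, pixels), "camera_from_world" (4x4, takes a point from world to camera coordinates). Camera axes: x right, y up, looking along -z (the intrinsics and any distortion apply to the point x, -y, -z); pixel columns grow to the right and rows downward; lengths in m; the calibration is good to about 2 mm. A picture is of the moment at which its call begins: read the wrist's pose just before it. camera_info takes no time and is no camera call; for the wrist camera it gives the pose at the moment of the call.
- bot.close_job(): hands the job in; it is judged then, once.
The state is a dict: "time": time; "joint_positions": joint angles; "joint_velocities": joint speeds; "joint_efforts": joint torques, N m; "position": TCP position; "tool_rot": TCP orientation; "ft_force": force on the tool from outside, world axes, zero at the start; "ft_torque": the same for the moment, N m; "width": finger opening in m; "grasp_force": force on a finger pad.
Only numpy, scipy, OpenCV 4.12 (cv2) and the standard library are available. Lean on these libraries where they do the work, as an engineer would, in place of code of your own. Each camera call takes 0.05 s, during which the arm holds its last target. There are 200 camera calls.

## Working session

There is one attempt and no reset: what is moved stays moved. The work goes in short steps, Python scripts to look and compute and a tool call to move; the robot and the scene stay as the last step left them, time stands still between calls to the robot, and variables do not carry over. Pictures are saved under pics/ and viewed, at most 10 in all, crops included, and the job is handed in when it is done.

Besides the shell and the picture viewer there is one more tool, called after "Emit:" as name(argument=value, ...), one argument or row to a line, values as JSON. jog_arm: Moves the arm, as the interface text tells. Its arguments: {"type":"object","properties":{"moves":{"type":"array","items":{"type":"array","items":{"type":"number"}}},"newtons":{"type":"number"}},"required":["moves"]}

```bash
ls; mkdir -p pics
python3 - <<'E'
from workcell import bot
import cv2,numpy as np
np.set_printoptions(precision=4,suppress=True)
s=bot.read_state();print({k:np.round(v,4) for k,v in s.items()})
for n in("scene","side"):
    im,d=bot.snapshot(n);c=bot.camera_info(n);print(n,c)
    cv2.imwrite(f"pics/{n}0.png",im[:,:,::-1]);np.savez(f"{n}0.npz",im=im,d=d,K=c["mtx"],T=c["camera_from_world"])
E
```

```text
pics
{'time': np.float64(0.0), 'joint_positions': array([-1.3813,  0.1815,  1.608 ,  0.    ,  1.3538, -0.2063]), 'joint_velocities': array([-0.0003,  0.0009,  0.0002, -0.0004, -0.0001,  0.0004]), 'joint_efforts': array([  0.0003, -44.4875, -35.1334,  -0.0003,   0.0089,  -0.    ]), 'position': array([ 0.2216, -0.53  ,  0.2384]), 'tool_rot': array([-0.0009,  0.9805,  0.1966,  0.    ]), 'ft_force': array([ 0.3866, -0.6696,  0.2608]), 'ft_torque': array([ 0.0069,  0.009 , -0.0468]), 'grasp_force': np.float64(0.0), 'width': np.float64(0.0852)}
scene {'mtx': array([[535.6876,   0.    , 286.0404],
       [  0.    , 535.6876, 209.4866],
       [  0.    ,   0.    ,   1.    ]]), 'camera_from_world': array([[-0.5337, -0.8455,  0.0155,  0.221 ],
       [ 0.5327, -0.3218,  0.7827, -0.2912],
       [-0.6568,  0.426 ,  0.6222, -0.9032],
       [ 0.    ,  0.    ,  0.    ,  1.    ]])}
side {'mtx': array([[512.8245,   0.    , 279.3983],
       [  0.    , 512.8245, 206.1592],
       [  0.    ,   0.    ,   1.    ]]), 'camera_from_world': array([[-0.035 ,  0.9994, -0.0085,  0.0228],
       [-0.8344, -0.0245,  0.5506,  0.3011],
       [ 0.5501,  0.0264,  0.8347, -1.3867],
       [ 0.    ,  0.    ,  0.    ,  1.    ]])}
```

View pics/scene0.png

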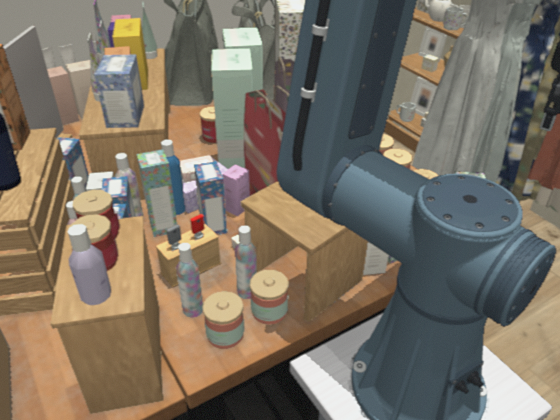

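View pics/side0.png

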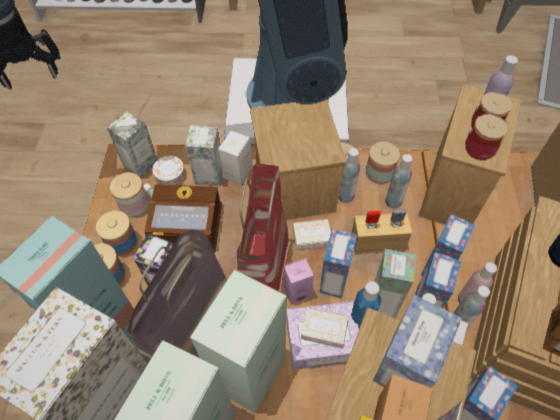

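The side view (column ≈ +y, row ≈ +x) shows the showcase at (184,212) with its brass lock at (184,193). The key block is at (383,232), with the red key at (373,218) and the grey one at (398,218). The bags and the wooden stand are in between.

```bash
cat > h.py <<'E'
import numpy as np,cv2
np.set_printoptions(precision=4,suppress=True,linewidth=160)
F=np.diag([1,-1,-1.])
def cam(K,T):
    R,t=T[:3,:3],T[:3,3]; return K,R,t
def cloud(d,K,T):
    v,u=np.mgrid[:d.shape[0],:d.shape[1]]
    p=np.stack([(u-K[0,2])/K[0,0]*d,-(v-K[1,2])/K[1,1]*d,-d],-1)
    return (p-T[:3,3])@T[:3,:3]
def ray(uv,K,T,z):
    uv=np.atleast_2d(uv).astype(float)
    q=np.stack([(uv[:,0]-K[0,2])/K[0,0],-(uv[:,1]-K[1,2])/K[1,1],-np.ones(len(uv))],-1)@T[:3,:3]
    o=-T[:3,:3].T@T[:3,3]; return o+q*((z-o[2])/q[:,2])[:,None]
def project(P,K,T):
    p=np.atleast_2d(P)@T[:3,:3].T+T[:3,3]; return np.stack([K[0,0]*p[:,0]/-p[:,2]+K[0,2],-K[1,1]*p[:,1]/-p[:,2]+K[1,2]],-1)
E
python3 - <<'E'
from h import *
Z={n:np.load(n+"0.npz") for n in("scene","side")}
for n,z in Z.items():
    im,d,K,T=z["im"],z["d"],z["K"],z["T"]; P=cloud(d,K,T); hsv=cv2.cvtColor(im,cv2.COLOR_RGB2HSV)
    m=((hsv[...,0]<6)|(hsv[...,0]>174))&(hsv[...,1]>200)&(hsv[...,2]>140)
    box={"scene":(170,225,200,260),"side":(350,400,200,235)}[n]
    mm=np.zeros_like(m);mm[box[2]:box[3],box[0]:box[1]]=m[box[2]:box[3],box[0]:box[1]]
    q=P[mm&(d>0)];print(n,"red",mm.sum(),q.min(0),q.max(0),np.median(q,0))
    v,u=np.nonzero(mm);print(" px",u.min(),u.max(),v.min(),v.max())
z=Z["side"];P=cloud(z["d"],z["K"],z["T"])
for nm,(u,v) in dict(lock=(184,193),case=(170,225),lid=(184,217),block=(360,240),block2=(403,240),grey=(398,214),redbag=(262,175),redbag2=(255,250),stand=(300,130),bottle1=(350,155),bottle2=(404,160),jar=(384,155),blue=(340,240),carton=(297,270),soap=(312,228),box1=(205,135),white=(238,148),green=(395,258),jar2=(127,185),darkbag=(185,245)).items(): print(nm,P[v,u])
# top-down height map: max height 2cm cells
Q=P[z["d"]>0]
xs=np.arange(.25,.85,.03);ys=np.arange(-.45,.30,.03)
H=np.zeros((len(xs),len(ys)))
i=((Q[:,0]-.25)//.03).astype(int);j=((Q[:,1]+.45)//.03).astype(int);k=(i>=0)&(i<len(xs))&(j>=0)&(j<len(ys))&(Q[:,2]<.6)
np.maximum.at(H,(i[k],j[k]),Q[k,2]);print("y cm",(ys*100).round().astype(int))
for a,r in zip(xs,H):print("%.2f"%a,(r*100).round().astype(int))
im=z["im"][:,:,::-1]
a=cv2.resize(im[165:245,135:235],(500,400),interpolation=3);b=cv2.resize(im[195:260,345:420],(300,260),interpolation=3)
o=np.zeros((400,800,3),np.uint8);o[:,:500]=a;o[:260,500:]=b;cv2.imwrite("pics/crop1.png",o)
E
```

```text
scene red 30 [0.4435 0.1771 0.1183] [0.4513 0.1976 0.1269] [0.4479 0.1864 0.1234]
 px 192 201 215 221
side red 45 [0.4475 0.1703 0.1201] [0.4583 0.1944 0.1284] [0.4542 0.1819 0.1229]
 px 367 379 211 215
lock [ 0.3726 -0.2209  0.0609]
case [ 0.4595 -0.2377  0.0666]
lid [ 0.4412 -0.2098  0.0706]
block [0.4788 0.1629 0.0577]
block2 [0.4715 0.2544 0.0497]
grey [0.4511 0.2332 0.1185]
redbag [ 0.4425 -0.0378  0.2274]
redbag2 [ 0.4778 -0.0597 -0.0001]
stand [0.2963 0.0319 0.1906]
bottle1 [0.3385 0.1364 0.1643]
bottle2 [0.3472 0.2469 0.1626]
jar [0.2666 0.2256 0.0789]
blue [0.5325 0.1114 0.1493]
carton [0.5753 0.0319 0.1043]
soap [0.4319 0.0642 0.0233]
box1 [ 0.2701 -0.1758  0.1387]
white [ 0.2807 -0.1045  0.1095]
green [0.5852 0.2038 0.1825]
jar2 [ 0.3717 -0.3422  0.0851]
darkbag [ 0.5851 -0.1653  0.2094]
y cm [-45 -42 -39 -36 -33 -30 -27 -24 -21 -18 -15 -12  -9  -6  -3   0   3   6   9  12  15  18  21  24  27]
0.25 [ 0 14 14 14 14  4  4 14 14 14 11 11 19 44 37 19 44 48 45  9  0  8  9  8  0]
0.28 [ 0  0 14 14  4  4  4 14 14 15 11 11 19 50 50 49 49 48 35  8  0  8  8  8  0]
0.31 [ 1  0  8  8  
[... 756 characters left out ...]
5 24 26  0 26 11 11 11 15 15 17 19 19 15 15]
0.61 [ 0  0  0 35 35  0  0  0 29 28 25 24 26 26 26  6  6  6  7 18 19 19 19 15 15]
0.64 [ 0  0 35 35 35 35 34 16 29  0 29 16  0  0  0  6  9  9  9 18 19 14  0 18  0]
0.67 [ 0  0 35 35 35 35  0 27 29 29 29  0 29 29 29  6  9  9  9 20 20 19  0  0  0]
0.70 [ 0 31 35 35 35 35  0 25 25 29 21 29 29 29 29 29  6  9  9 20 20 32 32  0  0]
0.73 [ 0  0 35 35 36 36 36 25 25 25  0 29 29 29 29 29  6  3 20 20 32 32 32 32 20]
0.76 [ 0  0  0  0 36 36 36 36 36 29 29 29 29 29 29  0  0  0 20 20 32 32 32 32 20]
0.79 [ 0  0  0 36 36 36 36 36 36 29 29 29 29 29 29  0  0  0 20 32 32 32 32 20 20]
0.82 [ 0  0  0 36 36 36 36 36 29 29 29 29 29  0  0  0  0 20 20 31 32 32 32 20 20]
```

View pics/crop1.png

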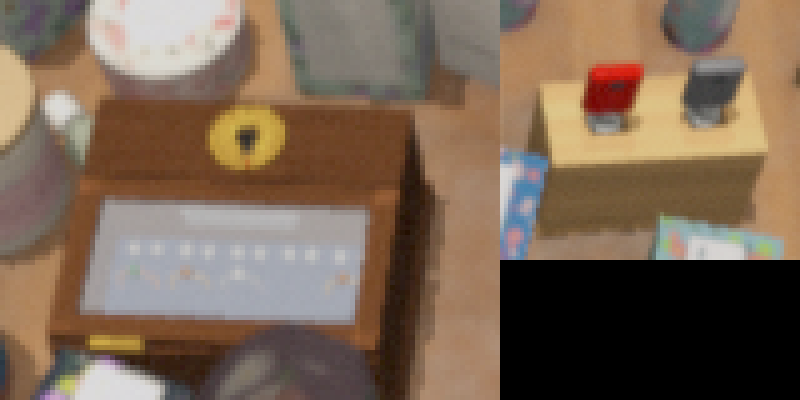

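The crop shows the brass lock disc, centred at about side (184,193). Its notch points down the image (≈ +x). The red key stands in the block's −x (left) pocket. Next I'll check the wrist camera's mounting and the lock position.

Run:
```python
from h import *
from workcell import bot
from scipy.spatial.transform import Rotation as R
s=bot.read_state();c=bot.camera_info("wrist");T=np.array(c["camera_from_world"]);print(c["mtx"])
q=s["tool_rot"];Rt=R.from_quat([q[1],q[2],q[3],q[0]]).as_matrix()
o=-T[:3,:3].T@T[:3,3]
print("cam in tool",Rt.T@(o-s["position"]),"view dir tool",Rt.T@(-T[2,:3]),"img right tool",Rt.T@T[0,:3])
z=np.load("side0.npz");print(ray([(184.4,193.3)],z["K"],z["T"],.075))
hsv=cv2.cvtColor(z["im"],cv2.COLOR_RGB2HSV)
m=(hsv[...,0]>18)&(hsv[...,0]<32)&(hsv[...,1]>150)&(hsv[...,2]>130);m[:180]=0;m[205:]=0;m[:,:170]=0;m[:,200:]=0
v,u=np.nonzero(m);print(m.sum(),u.min(),u.max(),v.min(),v.max(),ray([((u.min()+u.max())/2,(v.min()+v.max())/2)],z["K"],z["T"],.075))
print(ray([(155,184.5),(218,187.5)],z["K"],z["T"],.072))
```

```text
[[372.5682   0.     283.8465]
 [  0.     372.5682 212.5915]
 [  0.       0.       1.    ]]
cam in tool [ 0.0797 -0.0005 -0.1361] view dir tool [-0.3103 -0.0012  0.9506] img right tool [0.0007 1.     0.0015]
[[ 0.3831 -0.2162  0.075 ]]
143 177 191 186 198 [[ 0.3796 -0.2176  0.075 ]]
[[ 0.3592 -0.2855  0.072 ]
 [ 0.3633 -0.145   0.072 ]]
```

Emit:
jog_arm(
  moves=[
    [0.02, 0.04, 0.01, 0, 0, -0.05, 0.085],
    [0.04, 0.08, 0.01, 0, 0, -0.1, 0.085],
    [0.06, 0.12, 0.01, 0, 0, -0.15, 0.085],
    [0.08, 0.16, 0.01, 0, 0, -0.2, 0.085],
    [0.1, 0.2, 0.01, 0, 0, -0.25, 0.085],
    [0.12, 0.24, 0.0, 0, 0, -0.3, 0.085],
    [0.14, 0.28, -0.02, 0, 0, -0.35, 0.085],
    [0.16, 0.313, -0.04, 0, 0, -0.396, 0.085],
  ],
)

```text
time: 0.9
position: [0.3822, -0.2155, 0.1989]
tool_rot: [0.0, 1.0, -0.001, 0.0]
ft_force: [0.5, 0.1, -0.4]
width: 0.085
grasp_force: 0.0
```

Emit:
jog_arm(
  moves=[
    [0, 0, 0, 0, 0, 0, 0.04],
    [0, 0, 0, 0, 0, 0, 0.04],
    [0, 0, 0, 0, 0, 0, 0.04],
    [0, 0, 0, 0, 0, 0, 0.04],
    [0, 0, 0, 0, 0, 0, 0.04],
    [0, 0, 0, 0, 0, 0, 0.04],
    [0, 0, 0, 0, 0, 0, 0.04],
    [0, 0, 0, 0, 0, 0, 0.04],
  ],
)

```text
time: 1.7
position: [0.3816, -0.2178, 0.1993]
tool_rot: [0.0, 1.0, -0.0, 0.0]
ft_force: [-0.1, 0.2, -0.3]
width: 0.0397
grasp_force: 0.0
```

```bash
cat > look.py <<'E'
import sys
from h import *
from workcell import bot
def look(name,tag,crop=None,scale=1):
    s=bot.read_state();c=bot.camera_info(name);im,d=bot.snapshot(name)
    np.savez(tag+".npz",im=im,d=d,K=c["mtx"],T=c["camera_from_world"],pos=s["position"],q=s["tool_rot"])
    o=im[:,:,::-1]
    if crop: o=cv2.resize(o[crop[2]:crop[3],crop[0]:crop[1]],None,fx=scale,fy=scale,interpolation=3)
    cv2.imwrite(f"pics/{tag}.png",o)
    print("t",s["time"],"pos",np.array(s["position"]),"q",np.array(s["tool_rot"]),"f",np.array(s["ft_force"]))
if __name__=="__main__": look(sys.argv[1],sys.argv[2],*(eval(sys.argv[3]) if len(sys.argv)>3 else ()))
E
python3 look.py wrist w1
```

```text
t 1.7 pos [ 0.3816 -0.2178  0.1993] q [ 0.      1.     -0.0003  0.    ] f [-0.0915  0.2381 -0.257 ]
```

View pics/w1.png

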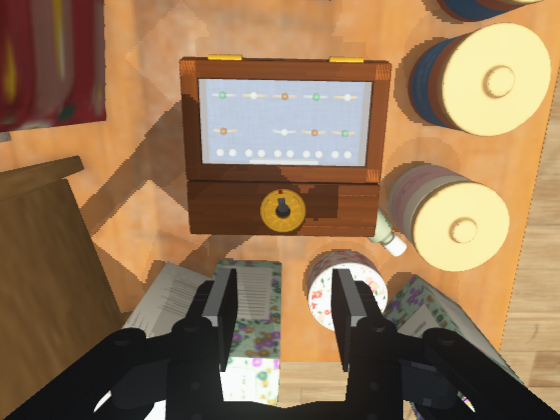

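The wrist view shows the lock at (282,211), with image up = +x. The notch points almost straight up, slightly left, with the red mark at (279,192). I'll measure it now.

```bash
cat > lock.py <<'E'
from h import *
import sys
z=np.load(sys.argv[1]+".npz");im,d,K,T=[z[k] for k in("im","d","K","T")]
c0=project([.381,-.217,.075],K,T)[0];print("exp px",c0)
hsv=cv2.cvtColor(im,cv2.COLOR_RGB2HSV);v,u=np.mgrid[:420,:560];near=np.hypot(u-c0[0],v-c0[1])<40
b=(near&(hsv[...,0]>15)&(hsv[...,0]<35)&(hsv[...,1]>140)&(hsv[...,2]>120)).astype(np.uint8)
cs,_=cv2.findContours(b,cv2.RETR_EXTERNAL,cv2.CHAIN_APPROX_NONE);k=max(cs,key=cv2.contourArea)[:,0]
W=ray(k,K,T,.075)[:,:2].astype(np.float32);h=cv2.convexHull(W);e=cv2.fitEllipse(h);print("brass",e)
C=np.array(e[0])
Gs=ray(np.stack([u[near],v[near]],-1),K,T,.075)[:,:2];r=np.hypot(*(Gs-C).T);val=im[near].max(1).astype(int)
red=(im[near][:,0].astype(int)>2*im[near][:,1])&(im[near][:,0]>120)&(r<.03)
print("red mark",red.sum(),Gs[red].mean(0) if red.any() else 0)
# fine sampling polar
big=cv2.resize(im.max(2),None,fx=1,fy=1)
def val_at(P):
    p=project(np.c_[P,np.full(len(P),.075)],K,T).astype(np.float32);return cv2.remap(im.max(2),p[:,0].reshape(-1,1),p[:,1].reshape(-1,1),cv2.INTER_CUBIC)[:,0].astype(int)
a=np.linspace(-np.pi,np.pi,721)[:-1]
for R in(.0065,.007,.0075,.008,.0085,.009,.0095):
    g=val_at(C+R*np.c_[np.cos(a),np.sin(a)]);w=np.clip(110-g,0,None)*(abs(a)<1.2);print(R,"notch ang",(w*a).sum()/max(w.sum(),1),"width",(w>0).sum()*(a[1]-a[0])*R,g[::60])
dk=val<70;dk&=r<.006;print("hole",dk.sum(),Gs[dk].mean(0))
# case edges: dark wood
P=cloud(d,K,T);print("depth z around",np.median(P[int(c0[1])-3:int(c0[1])+4,int(c0[0])+14:int(c0[0])+17,2]))
wd=((np.hypot(u-c0[0],v-c0[1])<200)&(d>0)&(P[...,2]>.055)&(P[...,2]<.09)&(abs(P[...,0]-.43)<.08)&(abs(P[...,1]+.215)<.085)).astype(np.uint8)
cs,_=cv2.findContours(wd,cv2.RETR_EXTERNAL,cv2.CHAIN_APPROX_NONE);k=max(cs,key=cv2.contourArea)[:,0];print("case",cv2.minAreaRect(ray(k,K,T,.072)[:,:2].astype(np.float32)))
E
python3 lock.py w1
python3 - <<'E'
import cv2
im=cv2.imread("pics/w1.png");cv2.imwrite("pics/w1c.png",cv2.resize(im[180:240,245:325],None,fx=8,fy=8,interpolation=2))
E
```

```text
exp px [283.7831 205.9905]
brass ((0.3774467408657074, -0.21603362262248993), (0.0329257994890213, 0.03323275223374367), 163.58486938476562)
red mark 1468 [ 0.371  -0.2164]
0.0065 notch ang 0.11919867288386635 width 0.00470802565725465 [189 185 195 199 197 204  76 135 195 201 201 194]
0.007 notch ang 0.10166966516471829 width 0.004581489286485063 [204 201 210 199 195 205  77 155 192 191 213 211]
0.0075 notch ang 0.0988946545476401 width 0.004712388980384636 [207 201 211 194 196 198  76 176 192 190 213 209]
0.008 notch ang 0.10669028814610505 width 0.004747295565424523 [209 204 206 190 196 193  75 187 193 191 210 206]
0.0085 notch ang 0.11968199403324552 width 0.004821472058634281 [209 202 202 190 196 192  74 189 196 191 204 207]
0.009 notch ang 0.13723952740593437 width 0.00479092879672438 [204 198 199 190 197 191  74 189 198 192 198 210]
0.0095 notch ang 0.12537436727292164 width 0.004725478949774594 [197 195 197 190 196 192  77 194 197 192 198 206]
hole 141 [ 0.3778 -0.2161]
depth z around 0.07645453746496886
case ((0.4200921952724457, -0.21658939123153687), (0.1407993733882904, 0.12624433636665344), 88.99032592773438)
```

View pics/w1c.png

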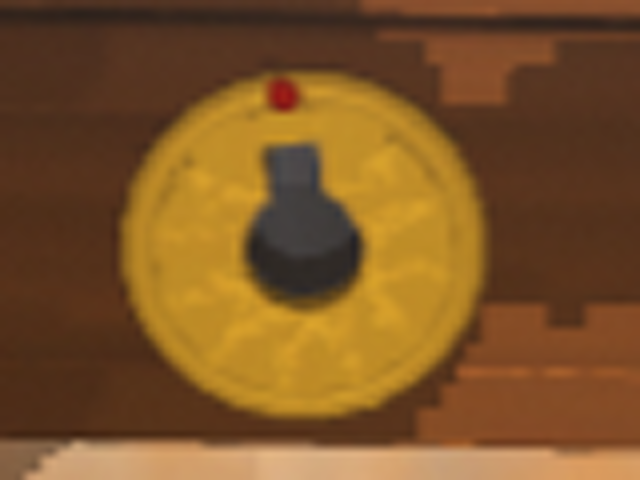

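The notch points about +0.12 rad from world +x, and the lock is at (0.3774, −0.2160). Next I'll go to the key, passing above the goods.

Emit:
jog_arm(
  moves=[
    [0, 0, 0.05, 0, 0, 0.14, 0.04],
    [0, 0, 0.1, 0, 0, 0.28, 0.04],
    [0.01, 0.02, 0.145, 0, 0, 0.42, 0.04],
    [0.02, 0.06, 0.17, 0, 0, 0.56, 0.04],
    [0.03, 0.11, 0.17, 0, 0, 0.7, 0.04],
    [0.04, 0.16, 0.17, 0, 0, 0.84, 0.04],
    [0.05, 0.21, 0.17, 0, 0, 0.98, 0.04],
    [0.06, 0.255, 0.17, 0, 0, 1.12, 0.04],
  ],
)

```text
time: 2.55
position: [0.4416, 0.0395, 0.3696]
tool_rot: [0.0, 0.846, 0.533, 0.0]
ft_force: [0.9, -0.4, -0.5]
width: 0.0399
grasp_force: 0.0
```

Emit:
jog_arm(
  moves=[
    [0, 0.05, 0, 0, 0, 0.14, 0.04],
    [0.005, 0.1, 0, 0, 0, 0.28, 0.04],
    [0.01, 0.14, -0.02, 0, 0, 0.4, 0.04],
    [0.01, 0.148, -0.06, 0, 0, 0.451, 0.04],
    [0.01, 0.148, -0.1, 0, 0, 0.451, 0.04],
    [0.01, 0.148, -0.12, 0, 0, 0.451, 0.04],
    [0.01, 0.148, -0.12, 0, 0, 0.451, 0.04],
    [0.01, 0.148, -0.12, 0, 0, 0.451, 0.04],
  ],
)

```text
time: 3.35
position: [0.452, 0.1855, 0.2499]
tool_rot: [0.0, 0.707, 0.707, 0.0]
ft_force: [-0.3, 0.8, 0.2]
width: 0.0399
grasp_force: 0.0
```

```bash
python3 look.py wrist w2
cat > key.py <<'E'
from h import *
import sys
z=np.load(sys.argv[1]+".npz");im,d,K,T=[z[k] for k in("im","d","K","T")];P=cloud(d,K,T)
hsv=cv2.cvtColor(im,cv2.COLOR_RGB2HSV);v,u=np.mgrid[:420,:560]
m=((hsv[...,0]<7)|(hsv[...,0]>173))&(hsv[...,1]>150)&(hsv[...,2]>70)&(np.hypot(P[...,0]-.452,P[...,1]-.185)<.03)&(P[...,2]>.07)
print("red px",m.sum(),"z max",np.percentile(P[m][:,2],[5,50,95]))
top=(m&(abs(P[...,2]-.125)<.003)).astype(np.uint8)
cs,_=cv2.findContours(top,cv2.RETR_EXTERNAL,cv2.CHAIN_APPROX_NONE);k=max(cs,key=cv2.contourArea)[:,0];print("px box",cv2.boundingRect(k))
print("cap top",cv2.minAreaRect(ray(k,K,T,.125)[:,:2].astype(np.float32)))
cs,_=cv2.findContours(m.astype(np.uint8),cv2.RETR_EXTERNAL,cv2.CHAIN_APPROX_NONE);k=max(cs,key=cv2.contourArea)[:,0];print("all red px",cv2.boundingRect(k))
bl=((abs(P[...,2]-.075)<.006)&(abs(P[...,0]-.455)<.045)&(abs(P[...,1]-.21)<.085)).astype(np.uint8)
cs,_=cv2.findContours(bl,cv2.RETR_EXTERNAL,cv2.CHAIN_APPROX_NONE);k=max(cs,key=cv2.contourArea)[:,0];print("block",cv2.minAreaRect(ray(k,K,T,.075)[:,:2].astype(np.float32)))
E
python3 key.py w2
```

```text
t 3.35 pos [0.452  0.1855 0.2499] q [0.0001 0.7071 0.7071 0.0001] f [-0.2934  0.7678  0.1557]
red px 535 z max [0.1021 0.1253 0.1271]
px box (276, 187, 15, 36)
cap top ((0.451151579618454, 0.18676349520683289), (0.009199803695082664, 0.027008503675460815), 4.86125373840332)
all red px (276, 178, 15, 45)
block ((0.44804492592811584, 0.21155816316604614), (0.05020807683467865, 0.11245637387037277), 5.804390907287598)
```

View pics/w2.png

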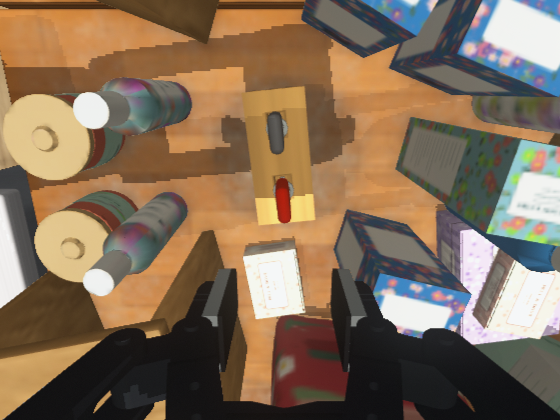

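The red key's cap top is at image (283,205), world (0.451, 0.187, 0.125), yaw +0.085. That fits the block's −x pocket, computed as (0.4506, 0.1857). I'll grasp it high on the cap so the fingertips stay clear of the lid later.

Emit:
jog_arm(
  moves=[
    [-0.001, 0.001, -0.03, 0, 0, 0.085, 0.04],
    [-0.001, 0.001, -0.06, 0, 0, 0.085, 0.04],
    [-0.001, 0.001, -0.09, 0, 0, 0.085, 0.04],
    [-0.001, 0.001, -0.12, 0, 0, 0.085, 0.04],
    [-0.001, 0.001, -0.144, 0, 0, 0.085, 0.04],
    [-0.001, 0.001, -0.144, 0, 0, 0.085, 0.04],
    [-0.001, 0.001, -0.144, 0, 0, 0.085, 0.03],
    [-0.001, 0.001, -0.144, 0, 0, 0.085, 0.02],
  ],
  newtons=40,
)

```text
time: 4.2
position: [0.4527, 0.1867, 0.1077]
tool_rot: [0.001, 0.676, 0.736, 0.002]
ft_force: [-0.8, 0.3, 0.5]
width: 0.0205
grasp_force: 0.0
```

Emit:
jog_arm(
  moves=[
    [0, 0, 0, 0, 0, 0, 0.01],
    [0, 0, 0, 0, 0, 0, 0.004],
    [0, 0, 0, 0, 0, 0, 0.004],
    [0, 0, 0, 0, 0, 0, 0.004],
    [0, 0, 0, 0, 0, 0, 0.004],
    [0, 0, 0, 0, 0, 0, 0.004],
    [0, 0, 0, 0, 0, 0, 0.004],
    [0, 0, 0, 0, 0, 0, 0.004],
  ],
)

```text
time: 5.0
position: [0.4524, 0.1867, 0.1072]
tool_rot: [0.001, 0.676, 0.737, 0.001]
ft_force: [0.0, 0.8, 7.0]
width: 0.0091
grasp_force: 41.0
```

Emit:
jog_arm(
  moves=[
    [0, 0, 0.005, 0, 0, 0, 0.004],
    [0, 0, 0.015, 0, 0, 0, 0.004],
    [0, 0, 0.03, 0, 0, 0, 0.004],
    [0, 0, 0.05, 0, 0, 0, 0.004],
    [0, 0, 0.08, 0, 0, 0, 0.004],
    [0, 0, 0.12, 0, 0, 0, 0.004],
    [0, 0, 0.14, 0, 0, 0, 0.004],
    [0, 0, 0.14, 0, 0, 0, 0.004],
  ],
)

```text
time: 5.8
position: [0.4527, 0.1868, 0.2497]
tool_rot: [0.002, 0.676, 0.737, 0.003]
ft_force: [0.3, 0.9, 0.1]
width: 0.0095
grasp_force: 40.1
```

```bash
python3 look.py wrist w3; python3 look.py side s3;python3 look.py scene c3
python3 - <<'E'
from h import *
z=np.load("w3.npz")
a=cv2.resize(z["im"][180:330,210:350,::-1],None,fx=3,fy=3,interpolation=2)
o=[a]
for n,b in(("s3",None),("c3",None)):
    q=np.load(n+".npz");p=project(z["pos"]-[0,0,.03],q["K"],q["T"])[0].astype(int);c=cv2.resize(q["im"][p[1]-25:p[1]+25,p[0]-20:p[0]+20,::-1],(180,225),interpolation=2);o.append(c);print(n,p)
r=np.vstack(o[1:]);A=np.zeros((450,600,3),np.uint8);A[:,:420]=a;A[:,420:]=r;cv2.imwrite("pics/m3.png",A)
E
```

```text
t 5.8 pos [0.4527 0.1868 0.2497] q [0.0024 0.6764 0.7366 0.0029] f [0.2625 0.857  0.0853]
t 5.85 pos [0.4515 0.1866 0.2472] q [0.0012 0.6764 0.7365 0.0015] f [ 0.5832  0.1691 -0.9317]
t 5.9 pos [0.4505 0.1864 0.2455] q [0.0002 0.6764 0.7365 0.0003] f [-0.4546  0.2228 -0.5033]
s3 [383 184]
c3 [190 175]
```

View pics/m3.png

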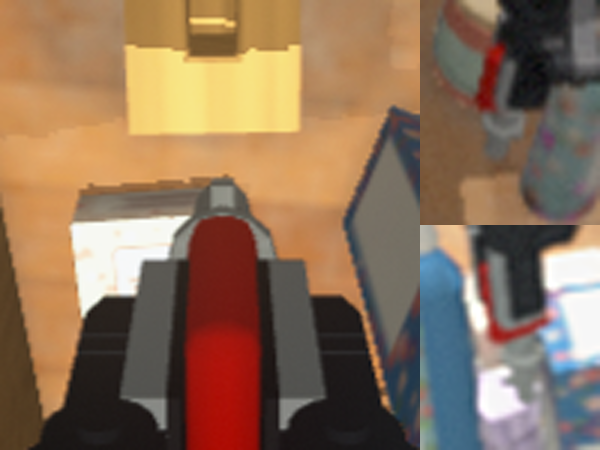

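The key is held upright and centred, with the nib at (284,243) in the wrist view. I'll check its pitch and x offset against the predicted pixels.

Run:
```python
from h import *
from scipy.spatial.transform import Rotation as R
z=np.load("w3.npz");q=z["q"];Rt=R.from_quat([q[1],q[2],q[3],q[0]]).as_matrix();K,T=z["K"],z["T"]
pts=dict(cap_topedge=(.014,0,-.019),cap_botedge=(.014,0,.019),collar_top=(.009,0,.027),collar_bot=(.009,0,.031),nib_top=(.0096,0,.037),nib_bot=(.0096,0,.041),tip=(0.005,0,.049),colL=(0,-.009,.027),colR=(0,.009,.027))
for k,p in pts.items(): print(k,project(z["pos"]+Rt@np.array(p),K,T)[0])
im=z["im"]
for v in range(230,300,1): print(v,im[v,284],im[v,282],end=" | " if v%2==0 else "\n")
```

```text
cap_topedge [284.0536 287.9637]
cap_botedge [284.0456 245.6975]
collar_top [284.0354 248.791 ]
collar_bot [284.035  245.4844]
nib_top [284.0354 239.6649]
nib_bot [284.035 236.703]
tip [284.0271 239.1692]
colL [265.3782 265.9459]
colR [302.6616 265.9762]
230 [214 161 107] [210 162 109] | 231 [216 163 107] [215 163 110]
232 [218 164 105] [215 164 109] | 233 [220 162 103] [216 163 108]
234 [220 162 103] [217 163 107] | 235 [220 161  99] [219 162 104]
236 [220 160  97] [219 162 103] | 237 [221 161  97] [219 161 101]
238 [186 132  79] [220 162 101] | 239 [124 103  81] [139 113  86]
240 [98 93 82] [100  94  84] | 241 [97 93 83] [96 90 81]
242 [138 138 128] [137 137 126] | 243 [145 146 135] [143 144 133]
244 [146 146 137] [144 145 134] | 245 [147 147 136] [144 145 134]
246 [146 147 137] [143 145 133] | 247 [147 146 137] [144 145 134]
248 [129 127 117] [130 130 120] | 249 [97 92 84] [95 92 83]
250 [96 93 84] [95 92 84] | 251 [126 125 115] [113 112 102]
252 [115  50  40] [112  44  34] | 253 [113  34  23] [113  34  23]
254 [113  33  22] [112  34  22] | 255 [113  33  21] [114  34  24]
256 [113 
[... 742 characters left out ...]
8  20] | 279 [114  27  20] [113  28  20]
280 [113  26  18] [113  26  18] | 281 [113  25  18] [112  26  19]
282 [113  26  17] [113  27  19] | 283 [113  25  18] [112  25  18]
284 [114  25  18] [113  26  18] | 285 [113  25  18] [113  25  19]
286 [117  26  18] [116  26  19] | 287 [124  25  17] [123  25  18]
288 [133  25  16] [132  25  18] | 289 [139  24  15] [138  23  15]
290 [148  22  16] [148  24  17] | 291 [155  24  15] [155  24  16]
292 [162  22  13] [163  22  12] | 293 [167  23  15] [166  21  13]
294 [167  21  12] [168  21  14] | 295 [169  22  13] [169  22  13]
296 [170  21  11] [169  21  12] | 297 [171  21  13] [172  22  14]
298 [173  21  13] [170  20   9] | 299 [174  19  11] [172  20  10]
```

Emit:
jog_arm(
  moves=[
    [0, 0, 0.045, 0, 0, -0.1, 0.004],
    [0, 0, 0.09, 0, 0, -0.22, 0.004],
    [-0.005, -0.02, 0.13, 0, 0, -0.35, 0.004],
    [-0.02, -0.06, 0.14, 0, 0, -0.48, 0.004],
    [-0.03, -0.105, 0.14, 0, 0, -0.61, 0.004],
    [-0.04, -0.15, 0.14, 0, 0, -0.74, 0.004],
    [-0.05, -0.195, 0.14, 0, 0, -0.87, 0.004],
    [-0.06, -0.24, 0.14, 0, 0, -1.0, 0.004],
  ],
)

```text
time: 6.75
position: [0.3895, -0.0548, 0.3836]
tool_rot: [-0.001, 0.947, 0.32, -0.001]
ft_force: [1.7, -0.9, -0.3]
width: 0.0092
grasp_force: 40.1
```

Emit:
jog_arm(
  moves=[
    [-0.005, -0.045, 0, 0, 0, -0.13, 0.004],
    [-0.01, -0.09, 0, 0, 0, -0.26, 0.004],
    [-0.014, -0.13, -0.02, 0, 0, -0.39, 0.004],
    [-0.014, -0.155, -0.06, 0, 0, -0.5, 0.004],
    [-0.014, -0.1625, -0.105, 0, 0, -0.536, 0.004],
    [-0.014, -0.1625, -0.15, 0, 0, -0.536, 0.004],
    [-0.014, -0.1625, -0.18, 0, 0, -0.536, 0.004],
    [-0.014, -0.1625, -0.19, 0, 0, -0.536, 0.004],
  ],
)

```text
time: 7.55
position: [0.374, -0.2136, 0.1902]
tool_rot: [-0.004, 0.998, 0.06, -0.003]
ft_force: [-0.7, 0.8, -1.3]
width: 0.0093
grasp_force: 40.1
```

Emit:
jog_arm(
  moves=[
    [0, 0, -0.01, 0, 0, 0, 0.004],
    [0, 0, -0.02, 0, 0, 0, 0.004],
    [0, 0, -0.03, 0, 0, 0, 0.004],
    [0, 0, -0.03, 0, 0, 0, 0.004],
    [0, 0, -0.03, 0, 0, 0, 0.004],
    [0, 0, -0.03, 0, 0, 0, 0.004],
    [0, 0, -0.03, 0, 0, 0, 0.004],
    [0, 0, -0.03, 0, 0, 0, 0.004],
  ],
)

```text
time: 8.35
position: [0.3769, -0.2162, 0.1657]
tool_rot: [0.0, 0.998, 0.06, 0.0]
ft_force: [0.2, 0.0, -0.0]
width: 0.0088
grasp_force: 40.1
```

```bash
python3 look.py wrist w4
python3 - <<'E'
import cv2
im=cv2.imread("pics/w4.png");cv2.imwrite("pics/w4c.png",cv2.resize(im[200:300,220:345],None,fx=6,fy=6,interpolation=2))
E
```

```text
t 8.35 pos [ 0.3769 -0.2162  0.1657] q [0.0003 0.9982 0.0599 0.0003] f [ 0.1741  0.02   -0.0047]
```

View pics/w4c.png

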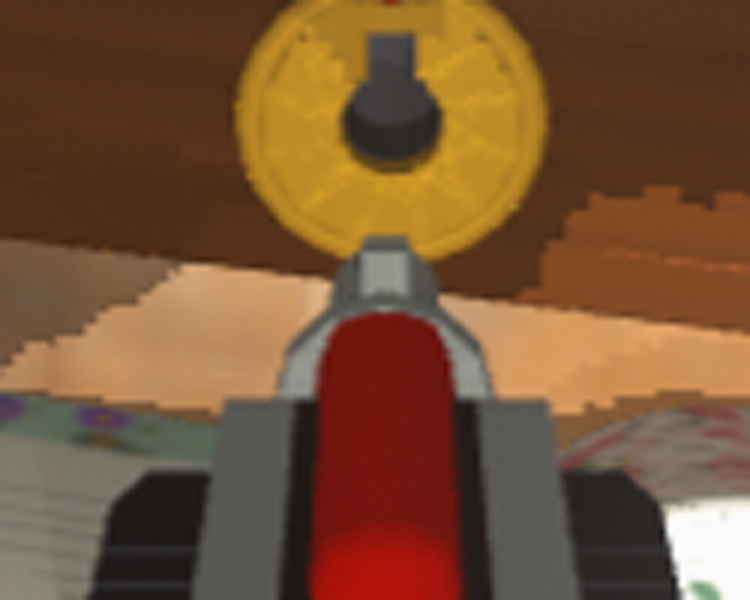

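The view shows the lock at crop (390,120) with its notch pointing straight up, parallel to the nib at (385,265). So the yaw is right, and I'll compute the offset in tool axes.

```bash
python3 lock.py w4 | grep -v case
python3 - <<'E'
from h import *
from scipy.spatial.transform import Rotation as R
z=np.load("w4.npz");q=z["q"];Rt=R.from_quat([q[1],q[2],q[3],q[0]]).as_matrix();K,T=z["K"],z["T"];im=z["im"].astype(int)
print("toolx yaw",np.arctan2(Rt[1,0],Rt[0,0]))
for k,p in dict(collar_top=(.009,0,.027),collar_bot=(.009,0,.031),nib_top=(.0096,0,.037),nib_bot=(.0096,0,.041),colL=(0,-.009,.027),colR=(0,.009,.027),nibL=(.0096,-.002,.037),nibR=(.0096,.002,.037)).items(): print(k,project(z["pos"]+Rt@np.array(p),K,T)[0])
print("col 284",[(v,im[v,284].sum()) for v in range(236,256)])
print("row 244",[(u,im[244,u].sum()) for u in range(272,298)])
print("row 261",[(u,im[261,u].sum()) for u in range(262,306)])
E
```

```text
exp px [286.7969 214.7954]
brass ((0.3774242103099823, -0.21609708666801453), (0.03314366564154625, 0.033265989273786545), 62.51515197753906)
red mark 1320 [ 0.3741 -0.2167]
0.0065 notch ang 0.10646556797632359 width 0.005105088062083356 [204 183 189 197 199 201  71 117 190 209 186 205]
0.007 notch ang 0.10252423293481308 width 0.00507018147704347 [204 203 207 205 198 205  73 133 193 205 193 208]
0.0075 notch ang 0.08955193616835538 width 0.004974188368183783 [206 204 208 202 194 201  72 148 197 202 197 205]
0.008 notch ang 0.09121248511823113 width 0.00495673507566384 [204 205 204 198 195 201  72 162 196 205 196 197]
0.0085 notch ang 0.09953842589452008 width 0.004895648551844039 [199 202 199 195 193 201  71 166 196 205 192 203]
0.009 notch ang 0.10710121732751518 width 0.004869468613064124 [195 197 195 193 190 196  71 166 197 202 190 200]
0.0095 notch ang 0.10135218703530617 width 0.004974188368183783 [193 195 192 191 190 191  83 169 196 198 194 198]
hole 175 [ 0.3779 -0.2161]
depth z around 0.07650584077073093
toolx yaw 0.11981209881490346
collar_top [285.169  247.0728]
collar_bot
[... 1483 characters left out ...]
4, np.int64(143)), (275, np.int64(145)), (276, np.int64(150)), (277, np.int64(149)), (278, np.int64(148)), (279, np.int64(150)), (280, np.int64(151)), (281, np.int64(150)), (282, np.int64(151)), (283, np.int64(155)), (284, np.int64(147)), (285, np.int64(148)), (286, np.int64(151)), (287, np.int64(149)), (288, np.int64(149)), (289, np.int64(144)), (290, np.int64(149)), (291, np.int64(146)), (292, np.int64(147)), (293, np.int64(144)), (294, np.int64(136)), (295, np.int64(302)), (296, np.int64(419)), (297, np.int64(448)), (298, np.int64(445)), (299, np.int64(439)), (300, np.int64(331)), (301, np.int64(410)), (302, np.int64(465)), (303, np.int64(468)), (304, np.int64(471)), (305, np.int64(469))]
```

Run:
```python
from h import *
z=np.load("w4.npz");K,T=z["K"],z["T"];P=cloud(z["d"],K,T)
print("nib top by depth",np.median(P[243:247,282:286].reshape(-1,3),0), "brass",np.median(P[222:228,300:306].reshape(-1,3),0))
for zt,(uv) in ((.1289,(283.6,241.6)),(.1249,(283.6,238.7)),(.1389,(283.6,251.3)),(.1349,(283.6,248.3))): 
    p=ray([uv],K,T,zt)[0]; ax=p[:2]-(.0096 if zt<.13 else .009)*np.array([.993,.12]);print("axis",zt,ax,"shift to lock",np.array([.3774,-.2161])-ax)
```

```text
nib top by depth [ 0.383  -0.2147  0.1288] brass [ 0.3762 -0.2277  0.0766]
axis 0.1289 [ 0.375  -0.2157] shift to lock [ 0.0024 -0.0004]
axis 0.1249 [ 0.3749 -0.2157] shift to lock [ 0.0025 -0.0004]
axis 0.1389 [ 0.3748 -0.2158] shift to lock [ 0.0026 -0.0003]
axis 0.1349 [ 0.3746 -0.2158] shift to lock [ 0.0028 -0.0003]
```

Emit:
jog_arm(
  moves=[
    [0.0027, -0.0004, -0.005, 0, 0, -0.01, 0.004],
    [0.0027, -0.0004, -0.015, 0, 0, -0.01, 0.004],
    [0.0027, -0.0004, -0.025, 0, 0, -0.01, 0.004],
    [0.0027, -0.0004, -0.034, 0, 0, -0.01, 0.004],
    [0.0027, -0.0004, -0.036, 0, 0, -0.01, 0.004],
    [0.0027, -0.0004, -0.037, 0, 0, -0.01, 0.004],
    [0.0027, -0.0004, -0.038, 0, 0, -0.01, 0.004],
    [0.0027, -0.0004, -0.039, 0, 0, -0.01, 0.004],
  ],
)

```text
time: 9.2
position: [0.3796, -0.2167, 0.1265]
tool_rot: [0.0, 0.998, 0.055, 0.0]
ft_force: [-0.2, 0.8, -0.6]
width: 0.0094
grasp_force: 40.1
```

Emit:
jog_arm(
  moves=[
    [0, 0, -0.001, 0, 0, 0, 0.004],
    [0, 0, -0.002, 0, 0, 0, 0.004],
    [0, 0, -0.002, 0, 0, 0, 0.004],
    [0, 0, -0.002, 0, 0, 0, 0.004],
    [0, 0, -0.002, 0, 0, 0, 0.004],
    [0, 0, -0.002, 0, 0, 0, 0.004],
    [0, 0, -0.002, 0, 0, 0, 0.004],
    [0, 0, -0.002, 0, 0, 0, 0.004],
  ],
)

```text
time: 10.0
position: [0.3794, -0.2165, 0.1243]
tool_rot: [-0.0, 0.998, 0.055, 0.0]
ft_force: [0.4, -0.2, 1.3]
width: 0.009
grasp_force: 40.1
```

Emit:
jog_arm(
  moves=[
    [0, 0, -0.0005, 0, 0, 0, 0.004],
    [0, 0, -0.001, 0, 0, 0, 0.004],
    [0, 0, -0.0015, 0, 0, 0, 0.004],
    [0, 0, -0.002, 0, 0, 0, 0.004],
    [0, 0, -0.002, 0, 0, 0, 0.004],
    [0, 0, -0.002, 0, 0, 0, 0.004],
    [0, 0, -0.002, 0, 0, 0, 0.004],
    [0, 0, -0.002, 0, 0, 0, 0.004],
  ],
)

```text
time: 10.8
position: [0.3794, -0.2165, 0.1223]
tool_rot: [0.0, 0.998, 0.055, 0.0]
ft_force: [0.5, -0.2, 0.1]
width: 0.0092
grasp_force: 40.1
```

Emit:
jog_arm(
  moves=[
    [0, 0, -0.001, 0, 0, 0, 0.004],
    [0, 0, -0.002, 0, 0, 0, 0.004],
    [0, 0, -0.003, 0, 0, 0, 0.004],
    [0, 0, -0.004, 0, 0, 0, 0.004],
    [0, 0, -0.004, 0, 0, 0, 0.004],
    [0, 0, -0.004, 0, 0, 0, 0.004],
    [0, 0, -0.004, 0, 0, 0, 0.004],
    [0, 0, -0.004, 0, 0, 0, 0.004],
  ],
)

```text
time: 11.6
position: [0.3795, -0.2165, 0.1183]
tool_rot: [0.0, 0.998, 0.055, 0.0]
ft_force: [0.2, -0.3, -0.1]
width: 0.0093
grasp_force: 40.1
```

```bash
python3 look.py wrist w5
python3 - <<'E'
import cv2
im=cv2.imread("pics/w5.png");cv2.imwrite("pics/w5c.png",cv2.resize(im[200:300,220:345],None,fx=6,fy=6,interpolation=2))
E
```

```text
t 11.6 pos [ 0.3795 -0.2165  0.1183] q [0.0001 0.9985 0.0549 0.    ] f [ 0.163  -0.2876 -0.0977]
```

View pics/w5c.png

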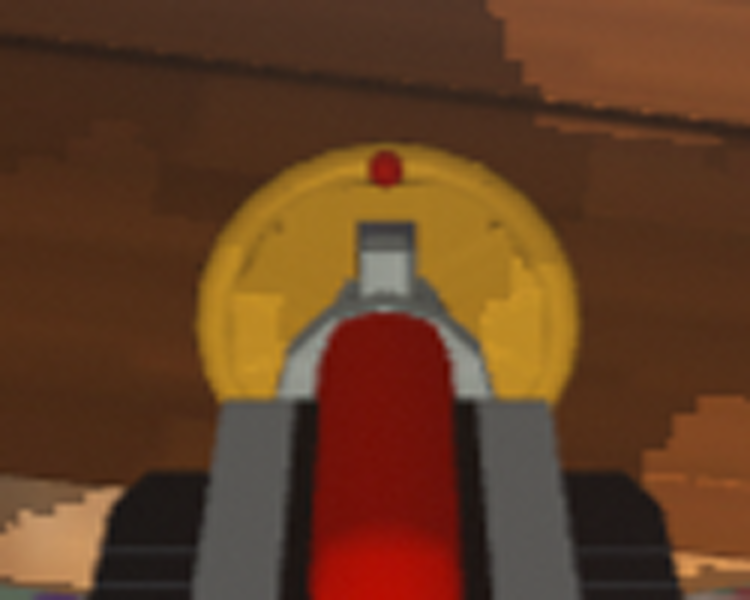

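The tube is in the bore, with the nib at crop (385,265) in line with the notch and the red mark (385,168). I'll feel downward in small steps.

Emit:
jog_arm(
  moves=[
    [0, 0, -0.001, 0, 0, 0, 0.004],
    [0, 0, -0.002, 0, 0, 0, 0.004],
    [0, 0, -0.0025, 0, 0, 0, 0.004],
    [0, 0, -0.003, 0, 0, 0, 0.004],
    [0, 0, -0.0035, 0, 0, 0, 0.004],
    [0, 0, -0.0035, 0, 0, 0, 0.004],
    [0, 0, -0.0035, 0, 0, 0, 0.004],
    [0, 0, -0.0035, 0, 0, 0, 0.004],
  ],
)

```text
time: 12.45
position: [0.3794, -0.2165, 0.1148]
tool_rot: [0.0, 0.998, 0.055, 0.0]
ft_force: [-0.2, -0.3, 0.7]
width: 0.0092
grasp_force: 40.1
```

Emit:
jog_arm(
  moves=[
    [0, 0, -0.001, 0, 0, 0, 0.004],
    [0, 0, -0.002, 0, 0, 0, 0.004],
    [0, 0, -0.003, 0, 0, 0, 0.004],
    [0, 0, -0.004, 0, 0, 0, 0.004],
    [0, 0, -0.005, 0, 0, 0, 0.004],
    [0, 0, -0.006, 0, 0, 0, 0.004],
    [0, 0, -0.006, 0, 0, 0, 0.004],
    [0, 0, -0.006, 0, 0, 0, 0.004],
  ],
)

```text
time: 13.25
position: [0.3794, -0.2164, 0.1088]
tool_rot: [-0.0, 0.998, 0.055, -0.0]
ft_force: [0.9, -0.1, 0.7]
width: 0.0092
grasp_force: 40.1
```

Emit:
jog_arm(
  moves=[
    [0, 0, -0.0005, 0, 0, 0, 0.004],
    [0, 0, -0.001, 0, 0, 0, 0.004],
    [0, 0, -0.0015, 0, 0, 0, 0.004],
    [0, 0, -0.002, 0, 0, 0, 0.004],
    [0, 0, -0.0025, 0, 0, 0, 0.004],
    [0, 0, -0.0025, 0, 0, 0, 0.004],
    [0, 0, -0.0025, 0, 0, 0, 0.004],
    [0, 0, -0.0025, 0, 0, 0, 0.004],
  ],
)

```text
time: 14.05
position: [0.3796, -0.2165, 0.1072]
tool_rot: [0.0, 0.998, 0.055, -0.0]
ft_force: [-3.9, 2.3, 10.4]
width: 0.0092
grasp_force: 41.8
```

It came to rest at z 0.1072, the same height as when seated in the block, so it's fully home. I'll unload it slightly and start turning clockwise in small steps, watching the side forces.

Emit:
jog_arm(
  moves=[
    [0, 0, 0.0007, 0, 0, 0, 0.004],
    [0, 0, 0.0007, 0, 0, 0, 0.004],
    [0, 0, 0.0007, 0, 0, -0.05, 0.004],
    [0, 0, 0.0007, 0, 0, -0.1, 0.004],
    [0, 0, 0.0007, 0, 0, -0.15, 0.004],
    [0, 0, 0.0007, 0, 0, -0.2, 0.004],
    [0, 0, 0.0007, 0, 0, -0.2, 0.004],
    [0, 0, 0.0007, 0, 0, -0.2, 0.004],
  ],
)

```text
time: 14.85
position: [0.3797, -0.2165, 0.1073]
tool_rot: [0.0, 0.999, -0.044, 0.0]
ft_force: [0.6, 1.4, 5.1]
width: 0.0096
grasp_force: 40.9
```

```bash
cat > st.py <<'E'
from h import *
from workcell import bot
s=bot.read_state();q=s["tool_rot"];print(s["time"],np.array(s["position"]),"yaw",2*np.arctan2(q[2],q[1]),"f",np.array(s["ft_force"]),"m",np.array(s["ft_torque"]),s["width"],"j6",s["joint_positions"][5])
E
python3 st.py
```

```text
14.85 [ 0.3797 -0.2165  0.1073] yaw -0.088814689446928 f [0.6377 1.357  5.0555] m [0.2837 0.1213 0.0441] 0.009555159918937775 j6 0.8680926346709927
```

Emit:
jog_arm(
  moves=[
    [0, 0, 0.0004, 0, 0, -0.05, 0.004],
    [0, 0, 0.0004, 0, 0, -0.1, 0.004],
    [0, 0, 0.0004, 0, 0, -0.15, 0.004],
    [0, 0, 0.0004, 0, 0, -0.2, 0.004],
    [0, 0, 0.0004, 0, 0, -0.25, 0.004],
    [0, 0, 0.0004, 0, 0, -0.3, 0.004],
    [0, 0, 0.0004, 0, 0, -0.3, 0.004],
    [0, 0, 0.0004, 0, 0, -0.3, 0.004],
  ],
)

```text
time: 15.65
position: [0.3796, -0.2169, 0.1074]
tool_rot: [0.0, 0.981, -0.193, 0.0]
ft_force: [1.3, -3.1, -1.3]
width: 0.009
grasp_force: 40.0
```

```bash
python3 st.py
```

```text
15.65 [ 0.3796 -0.2169  0.1074] yaw -0.38811852049310075 f [ 1.3091 -3.107  -1.3025] m [-0.4356 -0.15    0.0319] 0.009032306513713902 j6 1.1673608083604354
```

Emit:
jog_arm(
  moves=[
    [-0.0001, -0.0007, 0, 0, 0, 0, 0.004],
    [-0.0001, -0.0008, 0, 0, 0, -0.05, 0.004],
    [-0.0002, -0.0009, 0, 0, 0, -0.1, 0.004],
    [-0.0003, -0.001, 0, 0, 0, -0.15, 0.004],
    [-0.0004, -0.0011, 0, 0, 0, -0.2, 0.004],
    [-0.0005, -0.0012, 0, 0, 0, -0.25, 0.004],
    [-0.0005, -0.0012, 0, 0, 0, -0.3, 0.004],
    [-0.0005, -0.0012, 0, 0, 0, -0.3, 0.004],
  ],
)

```text
time: 16.45
position: [0.3792, -0.2175, 0.1074]
tool_rot: [-0.0, 0.941, -0.338, 0.0]
ft_force: [2.9, 0.4, -0.6]
width: 0.009
grasp_force: 40.0
```

```bash
python3 st.py
```

```text
16.45 [ 0.3792 -0.2175  0.1074] yaw -0.6899370573615943 f [ 2.9047  0.3985 -0.61  ] m [-0.0192 -0.6114  0.0403] 0.008994876597277589 j6 1.4661371927555829
```

Emit:
jog_arm(
  moves=[
    [0, 0, 0, 0, 0, -0.05, 0.004],
    [0, -0.0001, 0, 0, 0, -0.1, 0.004],
    [0, -0.0001, 0, 0, 0, -0.15, 0.004],
    [0, -0.0002, 0, 0, 0, -0.2, 0.004],
    [0, -0.0002, 0, 0, 0, -0.25, 0.004],
    [-0.0001, -0.0002, 0, 0, 0, -0.3, 0.004],
    [-0.0001, -0.0002, 0, 0, 0, -0.35, 0.004],
    [-0.0001, -0.0002, 0, 0, 0, -0.35, 0.004],
  ],
)

```text
time: 17.25
position: [0.379, -0.2179, 0.1074]
tool_rot: [-0.0, 0.868, -0.496, 0.0]
ft_force: [2.7, -1.9, -1.6]
width: 0.0092
grasp_force: 39.9
```

```bash
python3 st.py
```

```text
17.25 [ 0.379  -0.2179  0.1074] yaw -1.03886776900577 f [ 2.6778 -1.9216 -1.5744] m [-0.1567 -0.4456  0.0258] 0.009237200574787876 j6 1.8147247265023088
```

Emit:
jog_arm(
  moves=[
    [0, -0.0002, -0.0001, 0, 0, -0.05, 0.004],
    [0, -0.0002, -0.0001, 0, 0, -0.1, 0.004],
    [-0.0001, -0.0002, -0.0001, 0, 0, -0.15, 0.004],
    [-0.0001, -0.0002, -0.0001, 0, 0, -0.2, 0.004],
    [-0.0001, -0.0002, -0.0001, 0, 0, -0.25, 0.004],
    [-0.0002, -0.0002, -0.0001, 0, 0, -0.3, 0.004],
    [-0.0002, -0.0002, -0.0001, 0, 0, -0.3, 0.004],
    [-0.0002, -0.0002, -0.0001, 0, 0, -0.3, 0.004],
  ],
)

```text
time: 18.05
position: [0.3786, -0.2181, 0.1074]
tool_rot: [0.0, 0.785, -0.62, 0.0]
ft_force: [0.8, -1.3, 0.9]
width: 0.0093
grasp_force: 40.2
```

```bash
python3 st.py
cat > lid.py <<'E'
from h import *
from workcell import bot
a=np.load("side0.npz");K,T=a["K"],a["T"];im,d=bot.snapshot("side")
Q=[]
for x in(.405,.425,.445,.465,.48):
    r=[]
    for y in (-.24,-.22,-.20,-.18):
        u,v=project([x,y,.072],K,T)[0].round().astype(int);r.append(np.array([cloud(q,K,T)[v,u,2] for q in(a["d"],d)]))
    Q.append(np.median(r,0))
print("x, z before, now",np.array(Q))
np.savez("lid_now.npz",im=im)
E
python3 lid.py
```

```text
18.05 [ 0.3786 -0.2181  0.1074] yaw -1.3374773620318385 f [ 0.8326 -1.3117  0.8534] m [-0.1879 -0.2131 -0.0312] 0.009331977226806284 j6 2.1126900113714973
x, z before, now [[0.0719 0.0865]
 [0.0713 0.0812]
 [0.0682 0.0773]
 [0.0697 0.0731]
 [0.1545 0.1561]]
```

The lid has sprung up (its front edge is about 15–20 mm higher), and the torque dropped away. Now I'll turn the key back.

Emit:
jog_arm(
  moves=[
    [0.0001, 0, 0, 0, 0, 0.1, 0.004],
    [0.0002, 0, 0, 0, 0, 0.2, 0.004],
    [0.0003, 0.0001, 0, 0, 0, 0.3, 0.004],
    [0.0004, 0.0002, 0, 0, 0, 0.4, 0.004],
    [0.0005, 0.0004, 0, 0, 0, 0.5, 0.004],
    [0.0006, 0.0005, 0, 0, 0, 0.6, 0.004],
    [0.0007, 0.0006, 0, 0, 0, 0.7, 0.004],
    [0.0007, 0.0006, 0, 0, 0, 0.7, 0.004],
  ],
)

```text
time: 18.9
position: [0.3791, -0.2174, 0.1073]
tool_rot: [0.0, 0.95, -0.314, -0.0]
ft_force: [-0.0, -0.4, 2.4]
width: 0.0092
grasp_force: 40.4
```

Emit:
jog_arm(
  moves=[
    [0, 0.0001, 0, 0, 0, 0.1, 0.004],
    [0.0001, 0.0003, 0, 0, 0, 0.2, 0.004],
    [0.0001, 0.0005, 0, 0, 0, 0.3, 0.004],
    [0.0001, 0.0007, 0, 0, 0, 0.4, 0.004],
    [0.0002, 0.0008, 0, 0, 0, 0.5, 0.004],
    [0.0002, 0.0009, 0, 0, 0, 0.6, 0.004],
    [0.0002, 0.0009, 0, 0, 0, 0.65, 0.004],
    [0.0002, 0.0009, 0, 0, 0, 0.65, 0.004],
  ],
)

```text
time: 19.7
position: [0.3793, -0.2168, 0.1073]
tool_rot: [0.0, 1.0, 0.004, -0.0]
ft_force: [-0.2, -1.4, 1.3]
width: 0.0088
grasp_force: 40.3
```

```bash
python3 st.py
```

```text
19.7 [ 0.3793 -0.2168  0.1073] yaw 0.008621929969950088 f [-0.248  -1.4456  1.2616] m [-0.418   0.1232 -0.0494] 0.008849349754529959 j6 0.7707301633068152
```

Emit:
jog_arm(
  moves=[
    [0, 0.0001, 0, 0, 0, 0.05, 0.004],
    [0, 0.0002, 0, 0, 0, 0.1, 0.004],
    [0, 0.0002, 0, 0, 0, 0.1, 0.004],
    [0, 0.0002, 0.001, 0, 0, 0.1, 0.004],
    [0, 0.0002, 0.002, 0, 0, 0.1, 0.004],
    [0, 0.0002, 0.002, 0, 0, 0.1, 0.004],
    [0, 0.0002, 0.002, 0, 0, 0.1, 0.004],
    [0, 0.0002, 0.002, 0, 0, 0.1, 0.004],
  ],
)

```text
time: 20.5
position: [0.3794, -0.2163, 0.1092]
tool_rot: [-0.0, 0.999, 0.055, -0.0]
ft_force: [0.3, -1.6, -0.5]
width: 0.0092
grasp_force: 40.0
```

```bash
python3 st.py
```

```text
20.5 [ 0.3794 -0.2163  0.1092] yaw 0.10943328582355949 f [ 0.2569 -1.593  -0.5412] m [-0.3811  0.1032 -0.0467] 0.009168747857879396 j6 0.6701897691766714
```

Emit:
jog_arm(
  moves=[
    [0, 0, 0.001, 0, 0, 0, 0.004],
    [0, 0, 0.002, 0, 0, 0, 0.004],
    [0, 0, 0.003, 0, 0, 0, 0.004],
    [0, 0, 0.004, 0, 0, 0, 0.004],
    [0, 0, 0.004, 0, 0, 0, 0.004],
    [0, 0, 0.004, 0, 0, 0, 0.004],
    [0, 0, 0.004, 0, 0, 0, 0.004],
    [0, 0, 0.004, 0, 0, 0, 0.004],
  ],
)

```text
time: 21.3
position: [0.3795, -0.2162, 0.1133]
tool_rot: [-0.0, 0.998, 0.055, -0.0]
ft_force: [-0.2, -0.4, 0.3]
width: 0.0097
grasp_force: 40.1
```

Emit:
jog_arm(
  moves=[
    [0, 0, 0.002, 0, 0, 0, 0.004],
    [0, 0, 0.004, 0, 0, 0, 0.004],
    [0, 0, 0.006, 0, 0, 0, 0.004],
    [0, 0, 0.009, 0, 0, 0, 0.004],
    [0, 0, 0.013, 0, 0, 0, 0.004],
    [0, 0, 0.02, 0, 0, 0, 0.004],
    [0, 0, 0.04, 0, 0, 0, 0.004],
    [0, 0, 0.055, 0, 0, 0, 0.004],
  ],
)

```text
time: 22.1
position: [0.3796, -0.2164, 0.1695]
tool_rot: [0.0, 0.998, 0.055, 0.0]
ft_force: [0.7, 0.1, -1.2]
width: 0.0094
grasp_force: 40.1
```

```bash
python3 st.py; python3 lid.py; python3 look.py wrist w6
```

```text
22.1 [ 0.3796 -0.2164  0.1695] yaw 0.10977765959814413 f [ 0.7322  0.0888 -1.1903] m [ 0.0169 -0.0059  0.0341] 0.009417388896019039 j6 0.6698131572756739
x, z before, now [[0.0719 0.0863]
 [0.0713 0.0837]
 [0.0682 0.078 ]
 [0.0697 0.0745]
 [0.1545 0.1569]]
t 22.15 pos [ 0.3808 -0.2175  0.1719] q [0.0017 0.9985 0.055  0.0015] f [ 1.601  -0.8618  2.452 ]
```

View pics/w6.png

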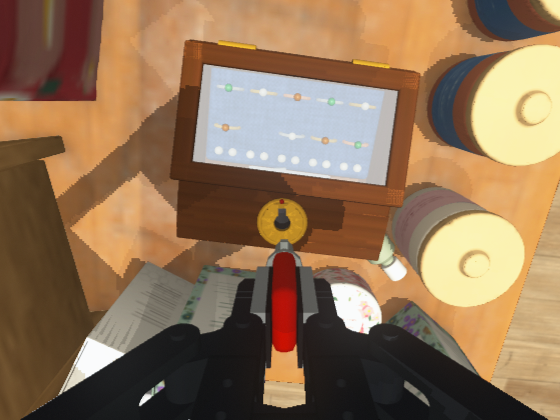

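The key is out and drawn clear, and the lid stays ajar (its frame is visibly raised at image (290,190)). Carrying the key back over the goods.

Emit:
jog_arm(
  moves=[
    [0, 0, 0.05, 0, 0, 0.1, 0.004],
    [0, 0, 0.1, 0, 0, 0.2, 0.004],
    [0, 0, 0.15, 0, 0, 0.3, 0.004],
    [0.005, 0.015, 0.195, 0, 0, 0.4, 0.004],
    [0.01, 0.05, 0.217, 0, 0, 0.5, 0.004],
    [0.02, 0.095, 0.217, 0, 0, 0.62, 0.004],
    [0.03, 0.14, 0.217, 0, 0, 0.74, 0.004],
    [0.04, 0.185, 0.217, 0, 0, 0.86, 0.004],
  ],
)

```text
time: 23.0
position: [0.4195, -0.0298, 0.385]
tool_rot: [0.0, 0.884, 0.468, 0.0]
ft_force: [1.3, 0.2, -0.1]
width: 0.0093
grasp_force: 40.1
```

Emit:
jog_arm(
  moves=[
    [0.01, 0.045, 0, 0, 0, 0.12, 0.004],
    [0.02, 0.09, 0, 0, 0, 0.24, 0.004],
    [0.025, 0.135, 0, 0, 0, 0.36, 0.004],
    [0.03, 0.175, 0, 0, 0, 0.48, 0.004],
    [0.031, 0.205, -0.01, 0, 0, 0.58, 0.004],
    [0.031, 0.2177, -0.045, 0, 0, 0.66, 0.004],
    [0.031, 0.2177, -0.09, 0, 0, 0.686, 0.004],
    [0.031, 0.2177, -0.13, 0, 0, 0.686, 0.004],
  ],
)

```text
time: 23.8
position: [0.4497, 0.187, 0.2528]
tool_rot: [-0.0, 0.676, 0.737, -0.0]
ft_force: [0.3, 0.5, -1.1]
width: 0.0096
grasp_force: 40.1
```

Emit:
jog_arm(
  moves=[
    [0, 0, -0.04, 0, 0, 0, 0.004],
    [0, 0, -0.08, 0, 0, 0, 0.004],
    [0, 0, -0.1, 0, 0, 0, 0.004],
    [0, 0, -0.1, 0, 0, 0, 0.004],
    [0, 0, -0.1, 0, 0, 0, 0.004],
    [0, 0, -0.1, 0, 0, 0, 0.004],
    [0, 0, -0.1, 0, 0, 0, 0.004],
    [0, 0, -0.1, 0, 0, 0, 0.004],
  ],
)

```text
time: 24.6
position: [0.4513, 0.1865, 0.1566]
tool_rot: [0.001, 0.676, 0.737, 0.001]
ft_force: [0.3, -0.3, 0.2]
width: 0.0092
grasp_force: 40.1
```

```bash
python3 st.py
```

```text
24.6 [0.4513 0.1865 0.1566] yaw 1.655818698714679 f [ 0.2981 -0.2616  0.2323] m [-0.0096  0.0266 -0.0127] 0.009211726132685985 j6 0.06316970279242663
```

Emit:
jog_arm(
  moves=[
    [0, 0, -0.01, 0, 0, 0, 0.004],
    [0, 0, -0.02, 0, 0, 0, 0.004],
    [0, 0, -0.027, 0, 0, 0, 0.004],
    [0, 0, -0.03, 0, 0, 0, 0.004],
    [0, 0, -0.032, 0, 0, 0, 0.004],
    [0, 0, -0.034, 0, 0, 0, 0.004],
    [0, 0, -0.034, 0, 0, 0, 0.004],
    [0, 0, -0.034, 0, 0, 0, 0.004],
  ],
)

```text
time: 25.4
position: [0.4507, 0.1864, 0.1215]
tool_rot: [0.0, 0.676, 0.737, 0.0]
ft_force: [0.7, 0.2, 0.1]
width: 0.009
grasp_force: 40.1
```

Emit:
jog_arm(
  moves=[
    [0, 0, -0.002, 0, 0, 0, 0.004],
    [0, 0, -0.004, 0, 0, 0, 0.004],
    [0, 0, -0.005, 0, 0, 0, 0.004],
    [0, 0, -0.006, 0, 0, 0, 0.004],
    [0, 0, -0.006, 0, 0, 0, 0.004],
    [0, 0, -0.006, 0, 0, 0, 0.004],
    [0, 0, -0.006, 0, 0, 0, 0.004],
    [0, 0, -0.006, 0, 0, 0, 0.004],
  ],
)

```text
time: 26.2
position: [0.4506, 0.1864, 0.1154]
tool_rot: [0.0, 0.676, 0.736, 0.0]
ft_force: [0.4, -1.0, 0.2]
width: 0.0093
grasp_force: 40.1
```

Passing 0.116 without contact means the nib is in the pocket. I'll go on to the stop.

Emit:
jog_arm(
  moves=[
    [0, 0, -0.002, 0, 0, 0, 0.004],
    [0, 0, -0.004, 0, 0, 0, 0.004],
    [0, 0, -0.006, 0, 0, 0, 0.004],
    [0, 0, -0.007, 0, 0, 0, 0.004],
    [0, 0, -0.008, 0, 0, 0, 0.004],
    [0, 0, -0.0085, 0, 0, 0, 0.004],
    [0, 0, -0.0085, 0, 0, 0, 0.004],
    [0, 0, -0.0085, 0, 0, 0, 0.004],
  ],
)

```text
time: 27.0
position: [0.4505, 0.1864, 0.1072]
tool_rot: [-0.0, 0.676, 0.737, -0.0]
ft_force: [-1.4, -0.4, 5.1]
width: 0.0092
grasp_force: 40.9
```

It's seated at the same height as before (0.1072, 5 N). I'll release it and lift away.

Emit:
jog_arm(
  moves=[
    [0, 0, 0.0004, 0, 0, 0, 0.004],
    [0, 0, 0.0004, 0, 0, 0, 0.012],
    [0, 0, 0.0004, 0, 0, 0, 0.02],
    [0, 0, 0.0004, 0, 0, 0, 0.03],
    [0, 0, 0.0004, 0, 0, 0, 0.04],
    [0, 0, 0.0004, 0, 0, 0, 0.04],
    [0, 0, 0.0004, 0, 0, 0, 0.04],
    [0, 0, 0.0004, 0, 0, 0, 0.04],
  ],
)

```text
time: 27.8
position: [0.4505, 0.1863, 0.1072]
tool_rot: [-0.0, 0.676, 0.737, -0.0]
ft_force: [-0.1, -0.1, -0.4]
width: 0.0396
grasp_force: 0.0
```

Emit:
jog_arm(
  moves=[
    [0, 0, 0.01, 0, 0, 0, 0.04],
    [0, 0, 0.03, 0, 0, 0, 0.04],
    [0, 0, 0.06, 0, 0, 0, 0.04],
    [0, 0, 0.1, 0, 0, 0, 0.04],
    [0, 0, 0.14, 0, 0, 0, 0.04],
    [0, 0, 0.142, 0, 0, 0, 0.04],
    [0, 0, 0.142, 0, 0, 0, 0.04],
    [0, 0, 0.142, 0, 0, 0, 0.04],
  ],
)

```text
time: 28.6
position: [0.4498, 0.1863, 0.2484]
tool_rot: [-0.0, 0.676, 0.737, -0.001]
ft_force: [-0.5, -0.3, -0.2]
width: 0.0401
grasp_force: 0.0
```

```bash
python3 st.py; python3 look.py wrist w7; python3 key.py w7; python3 lid.py
```

```text
28.6 [0.4498 0.1863 0.2484] yaw 1.6557821939609767 f [-0.5463 -0.2682 -0.2158] m [-0.0019  0.0105 -0.0219] 0.04006931963681143 j6 0.06315580469709604
t 28.6 pos [0.4498 0.1863 0.2484] q [-0.0005  0.6764  0.7365 -0.0005] f [-0.5463 -0.2682 -0.2158]
red px 525 z max [0.1023 0.1253 0.1269]
px box (279, 189, 13, 36)
cap top ((0.4503327012062073, 0.1864999234676361), (0.008762563578784466, 0.026694931089878082), 5.251478672027588)
all red px (279, 180, 13, 45)
block ((0.448093980550766, 0.2115233838558197), (0.05021548271179199, 0.1124645248055458), 5.787234306335449)
x, z before, now [[0.0719 0.0886]
 [0.0713 0.0826]
 [0.0682 0.0797]
 [0.0697 0.0738]
 [0.1545 0.1551]]
```

The cap top is at the same height and place as before (z 0.125), and the lid is still open. Handing in.

```bash
python3 -c "
from workcell import bot
print(bot.close_job())"
```

```text
the job is handed in; nothing more can be done
None
```

The red key opened the showcase lid, which stays ajar, and is fully home again in its original pocket; I handed the job in at about 29 s, with no judging result shown.

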